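# Lock the end stop and hold a casting in the corner of its locating fixture

## Robot

A 7-joint arm with a two-finger parallel gripper is mounted at the origin on a cart in front of the work surface, level with it; the furniture and walls round the work are solid. World frame = base frame: x ahead of the robot, y to its left, z up, the work surface at z = 0. Lengths are in mm, angles in rad, forces in N, time in s.
With the tool pointing down it reaches from about 400 to 875 mm from the base axis. Payload 6.5 kg.
Tool frame: the origin (TCP) lies midway between the tips of the shut fingers; the grasp point (between the pads) lies 19 mm behind it; z points along the fingers, y is the line along which they close (so a half turn about z gives the same grasp; the last joint's range is limited). The gripper opens to 85 mm and grips with 20 to 120 N. Pads are 22 mm wide; open, the fingers measure 114 mm over their backs; the gripper's body (76 mm by 85 mm) begins 54 mm behind the grasp point. The pads swing forward as they close: fully open they stand 13 mm farther back than shut.
Start: joints at [1.185, 0.536, -0.004, 1.538, 0.003, 1.067, -0.071], TCP at [204.34, -617.037, 231.29] pointing down, gripper open.
Joint ranges: [-2.7, 2.7], [-0.37, 2.16], [-1.27, 1.26], [0.24, 2.4], [-1.31, 4.45], [0.19, 1.91], [-2.76, 2.76]. Speed limits (rad/s): [2.39, 2.39, 3.14, 3.14, 3.14, 3.14, 3.14].

## Interface

Orientations are given as a unit quaternion [x, y, z, w].
In Python, from workcell import env, read_camera, camera_model, hand_in gives the robot as it stands.
- The arm moves only by the shell command python3 -m crank 'ROWS' [FORCE]. ROWS is JSON, a list that holds one entry, the list of rows, each a list of 7 numbers: the turn, a rotation vector about the tool's x, y, z in degrees, then the shift along the tool's x, y, z in m, then the gripper command: -1 is fully open, 1 is shut, values between are in proportion. A call has 1 to 12 rows; each row shifts and turns the commanded pose from where the row before left it, along the tool's axes as they then stand; what a row does not reach is not made up. A row lasts 1/10 s, in which the tool goes at most 50 mm and 8.59 degrees, less where a joint would pass 70% of its speed; a pose out of reach is approached as far as the arm can. A call with a gripper value outside its range is refused whole. The fingers move at their own pace and stop on an object; FORCE is the grip in N (left out, the last holds). Time passes only in rows, so rows that do not move let the fingers close. It gives the time, the measured TCP pose, the force, the opening and the grip force at its end, in the units of the state.
- env.get_state(): the state, without advancing time (a new reading comes with each control period).
- read_camera(name): name is "scene" or "top" or "wrist"; returns (picture, depth): 400x640x3 uint8, red, green, blue; 400x640 float32, mm along the optical axis (not along the pixel's ray), 0 where there is no reading.
- camera_model(name): a dict with "vfov" (degrees; the focal length in pixels is half the picture's height over the tangent of half this angle, whatever the lens; pixels are square), "cx", "cy" (the principal point, pixels), "dist" ([k1, k2, p1, p2, k3] as OpenCV has them; the pictures are not rectified), "rvec" (rotation vector, rad) and "tvec" (3), from world to camera coordinates, as OpenCV has them. Camera axes: x right, y down, z forward; pixel columns grow to the right and rows downward; lengths in mm; the calibration is good to about 2 mm. A picture is of the moment at which its call begins: read the wrist's pose just before it. camera_model takes no time and is no camera call; for the wrist camera it gives the pose at the moment of the call.
- hand_in(): hands the job in; it is judged then, once.
The state is a dict: "t": time; "joint_pos": joint angles; "joint_velocities": joint speeds; "effort": joint torques, N m; "tcp_pos": TCP position; "ee_rot": TCP orientation; "wrist_force": force on the tool from outside, world axes, zero at the start; "torque": the same for the moment, N m; "gripper_width": finger opening in mm; "grip_force": force on a finger pad.
Only numpy, scipy, OpenCV 4.12 (cv2) and the standard library are available. Lean on these libraries where they do the work, as an engineer would, in place of code of your own. Each camera call takes 0.05 s, during which the arm holds its last target. There are 200 camera calls.

## Task

Get the hollow grey casting ready for trimming: first turn the lock collar of the fixture's end stop clockwise all the way to its locked mark, then lay the casting flat on the fixture plate in the corner between the stops. Press it squarely against both brass side pins and the brass end stop at the same time, and finish while still holding it there, pushing firmly on both; do not let go. Leave the other things on the bench alone.

Things in the scene. Friction and masses are not known exactly. Their poses are not given: they have to be found in the camera images.
- casting_center (a point): Centre (half-way up) of the loose casting: a hollow, open-topped grey box-shaped metal part, 60 mm (its x axis) by 110 mm (its y axis) and 28 mm high (its side walls can be gripped from outside up to 26 mm; walls 6 mm thick), 0.1 to 0.2 kg, lying flat on the bench top (z = 0). It may be laid in the fixture either way round.
- seat (a point): Casting's place: point on top of the bolted-down steel fixture plate, 15 mm above the bench; x, y are the plate's axes (plate: x -55 to +70 mm, y -70 to +145 mm here). A casting fully home has its centre 14 mm straight above this point, its length along y, its +x long side on the two side pins, its +y end on the end stop.
- side_stop: Two fixed upright brass pins, 12 mm in diameter and 22 mm high above the plate; their axes stand at x = +36 mm, y = -38 and +38 mm in the seat frame, so their touching line is x = +30 mm. Its frame is parallel to the seat frame, its origin 10 mm below the seat point.
- end_stop: Fixed end stop: a grey arm (18 mm wide, 19 mm high above the plate) that lies along +y of the seat frame, with a round brass nose (14 mm in diameter, axis level, 12 mm above the plate) facing -y; the nose's face is at x = 0, y = +55 mm in the seat frame. Its origin lies 10 mm below the seat point.
- collar_grip (a point): Middle of the black grip bar on top of the lock collar, on the collar's upright axis (x = 0, y = +115 mm in the seat frame), 56 mm above the bench. The bar is 50 mm long (along this point's x axis), 12 mm wide and 22 mm high (45 to 67 mm above the bench); it stands on a dark knurled ring 52 mm in diameter. A red line on the bar marks its +x end. It turns with the collar.
- lock_collar (a joint): Angle of the lock collar in rad: 0 is fully loose, 1.4 is locked (hard stop); it grows clockwise seen from above and stays where it is left (friction about 0.06 N m). Locked, the bar lies in line with the end stop's arm and its red line points along the red line on the arm, towards the casting's place.
- block_a: Bystander: small dark clamp block, 25x52x21 mm, at the back of the bench; origin under its centre.
- block_b: Bystander: small dark clamp block, 26x62x28 mm, at the back; origin under its centre.
- block_c: Bystander: small dark clamp block, 24x59x27 mm, at the back, on the cardboard (4.6 mm thick); origin under its centre.
- cap_a: Bystander: red round cap, 33 mm across, 14 mm high, at the front right; origin under its centre. Some 150 mm behind it stands a fixed toggle clamp, whose red handle reaches 140 mm above the bench: pass over it high.
- cap_b: Bystander: red round cap, 27 mm across, 12 mm high, at the front right; origin under its centre.
There are look-alikes about, which are no part of the job. What is shaped like the part that bears casting_center but brown is not meant.

How it is judged:
By the outcome, as a careful person would: the job done as asked, in the order asked, and still so for the second after the job is handed in, while the arm keeps its last pose, push and grip.
It also fails if it takes over 72 s, if anything falls off the work surface, if the arm or the gripper's body presses on something with over 40 N, if the wrist force passes 120 N, or if a joint passes its speed limit or range.

## Working session

There is one attempt and no reset: what is moved stays moved. The work goes in short steps, Python scripts to look and compute and a shell command to move; the robot and the scene stay as the last step left them, time stands still between calls to the robot, and variables do not carry over. Pictures are saved under pics/ and viewed, at most 10 in all, crops included, and the job is handed in when it is done.

```bash
ls; mkdir -p pics
cat > h.py <<'E'
import numpy as np, cv2
from workcell import env, read_camera, camera_model, hand_in
from scipy.spatial.transform import Rotation as R
def K(m):
    f=200/np.tan(np.radians(m["vfov"])/2)
    return np.array([[f,0,m["cx"]],[0,f,m["cy"]],[0,0,1.]])
def ray(m,px):
    px=np.array(px,float).reshape(-1,1,2)
    n=cv2.undistortPoints(px,K(m),np.array(m["dist"],float)).reshape(-1,2)
    Rm=cv2.Rodrigues(np.array(m["rvec"],float))[0]; t=np.array(m["tvec"],float).ravel()
    return -Rm.T@t, np.c_[n,np.ones(len(n))]@Rm
def onplane(m,px,z):
    c,d=ray(m,px); return c+d*((z-c[2])/d[:,2])[:,None]
def cloud(m,dep):
    v,u=np.mgrid[0:400,0:640]; c,d=ray(m,np.c_[u.ravel(),v.ravel()])
    return (c+d*dep.reshape(-1,1)).reshape(400,640,3)
def shot(name,fn):
    m=camera_model(name); p,d=read_camera(name)
    cv2.imwrite("pics/"+fn+".png",p[:,:,::-1]); np.savez("pics/"+fn+".npz",p=p,d=d); 
    import pickle; pickle.dump(m,open("pics/"+fn+".pkl","wb")); return m,p,d
def load(fn):
    import pickle; z=np.load("pics/"+fn+".npz"); return pickle.load(open("pics/"+fn+".pkl","rb")),z["p"],z["d"]
E
python3 - <<'E'
from h import *
m,p,d=shot("top","top1"); print(m)
m,p,d=shot("scene","sc1"); print(m)
print(env.get_state())
E
```

```text
pics
{'vfov': 53.536298668446264, 'cx': 319.39110530997755, 'cy': 206.63588350500382, 'dist': array([-0.02146712,  0.        ,  0.        ,  0.        ,  0.        ]), 'rvec': array([ 2.21136155, -2.14388389,  0.10632089]), 'tvec': array([   3.63306494,  620.69001606, 1089.05442432])}
{'vfov': 44.46039876354378, 'cx': 326.15931626278734, 'cy': 199.71256578439903, 'dist': array([0.0324505, 0.       , 0.       , 0.       , 0.       ]), 'rvec': array([ 0.83528613, -2.41453561,  1.27001261]), 'tvec': array([ 465.63846492,  270.07314796, 1087.90013974])}
{'t': 0.1, 'joint_pos': array([ 1.1848242 ,  0.53708441, -0.00445078,  1.53875418,  0.00258715,
        1.06728322, -0.07119176]), 'joint_velocities': array([ 0.00059833, -0.00258431, -0.00031935, -0.00264109, -0.00025747,
        0.0008878 ,  0.00066132]), 'effort': array([ 1.68635128e-03, -5.84571290e+01,  1.05143454e+00, -2.59777772e+01,
        1.26217178e-02,  4.68384809e-03, -1.35682622e-06]), 'tcp_pos': array([ 204.15202997, -616.52482794,  230.51230964]), 'ee_rot': array([ 9.87238444e-01,  1.59247214e-01, -1.68150198e-04, -7.42920834e-04]), 'wrist_force': array([ 0.38448925,  0.45853329, -0.23851254]), 'torque': array([-0.00782258, -0.01400887,  0.00389163]), 'grip_force': 0.0, 'gripper_width': 85.40137567297242}
```

View pics/top1.png

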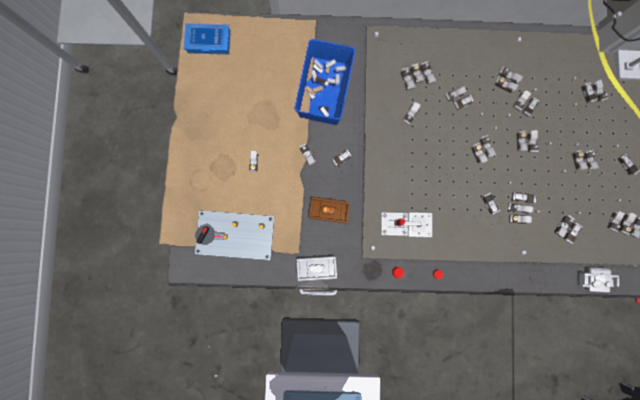

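View pics/sc1.png

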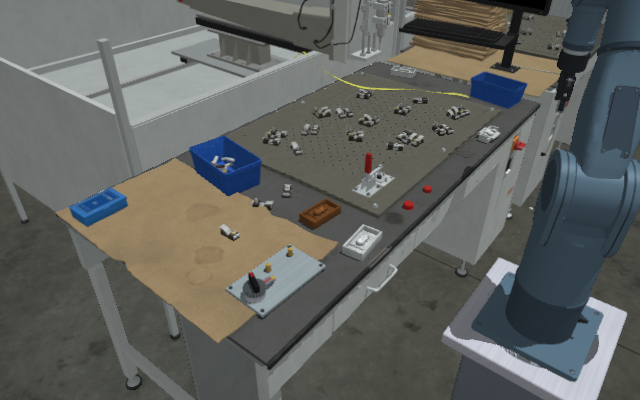

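The top view shows the plate at (234,234), with the collar at (205,234), the pins at (235,224) and (262,226), the casting at (317,267) and the brown look-alike at (328,209). The scene view agrees: casting at (362,240), collar at (254,285).

Run:
```python
from h import *
m,p,d=load("top1")
print("f",K(m)[0,0])
P=cloud(m,d)
hsv=cv2.cvtColor(p,cv2.COLOR_RGB2HSV)
# plate: bluish light; casting: by height & low saturation
v,u=np.mgrid[0:400,0:640]
def reg(mask,x0,x1,y0,y1):
    k=np.zeros_like(mask);k[y0:y1,x0:x1]=1;return mask&(k>0)
cast=reg((P[...,2]>12)&(hsv[...,1]<60)&(hsv[...,2]>110),285,345,248,286)
c=max(cv2.findContours(cast.astype(np.uint8),0,2)[0],key=cv2.contourArea)
r=cv2.minAreaRect(c); b=cv2.boxPoints(r); W=onplane(m,b,28)
print("cast",r,onplane(m,[r[0]],28),W)
pl=reg((hsv[...,2]>130)&(hsv[...,1]<60)&(P[...,2]>5)&(P[...,2]<45),185,285,200,268)
c=max(cv2.findContours(pl.astype(np.uint8),0,2)[0],key=cv2.contourArea)
r=cv2.minAreaRect(c); b=cv2.boxPoints(r); print("plate",r,onplane(m,[r[0]],15),onplane(m,b,15))
for n,q in dict(brass=(hsv[...,0]>12)&(hsv[...,0]<28)&(hsv[...,1]>110),red=((hsv[...,0]<8)|(hsv[...,0]>172))&(hsv[...,1]>120)).items():
    q=reg(q,190,280,205,262); N,l,s,ce=cv2.connectedComponentsWithStats(q.astype(np.uint8))
    for i in range(1,N):
        if s[i,4]>3: print(n,s[i],ce[i],onplane(m,[ce[i]],37 if n=="brass" else 50)[0])
print(cv2.projectPoints(np.array([[0,0,0.],[204,-616,230],[500,0,0]]),m["rvec"],m["tvec"],K(m),m["dist"])[0].reshape(-1,2))
big=cv2.hconcat([cv2.resize(p[200:290,185:285],None,fx=4,fy=4,interpolation=2),cv2.resize(p[200:290,280:380],None,fx=4,fy=4,interpolation=2)])
cv2.imwrite("pics/crop1.png",big[:,:,::-1])
```

```text
f 396.48020715235486
cast ((316.322998046875, 268.16729736328125), (21.832401275634766, 39.42308044433594), 86.42366790771484) [[448.31543517  26.12535668  28.        ]] [[473.26279626  83.62447883  28.        ]
 [483.39907673 -25.76654487  28.        ]
 [423.42655728 -31.18423269  28.        ]
 [413.41181825  77.71660769  28.        ]]
plate ((234.188232421875, 234.55291748046875), (76.6965103149414, 44.483970642089844), 4.398705005645752) [[534.58620688 261.51166016  15.        ]] [[476.9300203  371.54214254  15.        ]
 [602.61717066 369.14376005  15.        ]
 [592.67171418 150.70141721  15.        ]
 [467.27576904 155.22060202  15.        ]]
brass [232 223   5   4  14] [234.         224.28571429] [562.73716206 258.89683772  37.        ]
brass [259 225   5   4  13] [260.84615385 226.23076923] [559.67173332 183.99330796  37.        ]
brass [224 235   3   4  12] [225.  236.5] [528.08398509 282.1902082   37.        ]
red [202 227   5   6  21] [204.28571429 229.80952381] [544.48543779 337.07157275  50.        ]
red [214 235   8   2   9] [217.22222222 235.88888889] [528.9689426  300.62785918  50.        ]
[[320.70453252 431.02800681]
 [597.09410628 390.75783085]
 [326.00890386 249.60817504]]
```

View pics/crop1.png

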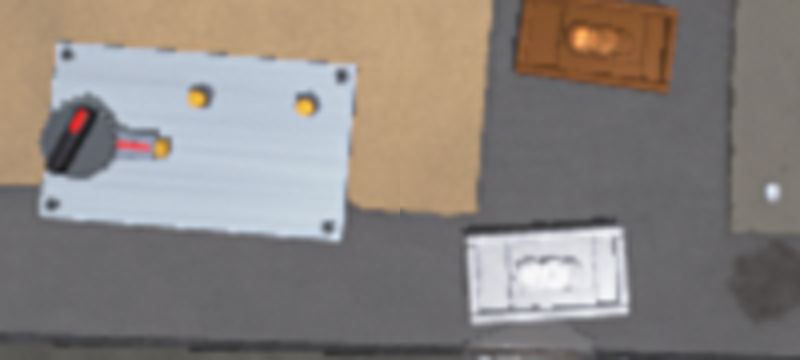

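```bash
python3 -m crank '[[[0,0,-3,0.03,0,-0.03,-1],[0,0,-4.3,0.049,0,0,-1],[0,0,-4.3,0.049,0,0,-1],[0,0,-4.3,0.049,0,0,-1],[0,0,-4.3,0.049,0,0,-1],[0,0,-4.3,0.049,0,0,-1],[0,0,-4.3,0.049,0,0,-1],[0,0,-4.3,0.049,0,0,-1],[0,0,-4.3,0.049,0,0,-1],[0,0,-4.3,0.049,0,0,-1],[0,0,-4.3,0.049,0,0,-1],[0,0,-4.3,0.049,0,0,-1]]]'
```

```text
t: 1.3
tcp_pos: [617.8, -249.7, 260.8]
ee_rot: [0.825, 0.565, -0.0, -0.0]
wrist_force: [1.0, 0.7, 0.1]
gripper_width: 85.4
grip_force: 0.0
```

```bash
python3 -m crank '[[[0,0,-4.3,0.049,0,0,-1],[0,0,-4.3,0.049,0,0,-1],[0,0,-4.3,0.049,0,0,-1],[0,0,-4.3,0.049,0,0,-1],[0,0,-4.3,0.049,0,0,-1],[0,0,-4.3,0.049,0,0,-1],[0,0,-4.3,0.049,0,0,-1],[0,0,-4.3,0.049,0,0,-1],[0,0,-4.3,0.049,0,0,-1],[0,0,-4.3,0.049,0,0,-1],[0,0,0,0,0,0,-1],[0,0,0,0,0,0,-1]]]'
python3 - <<'E'
from h import *
m,p,d=shot("wrist","w1"); s=env.get_state(); print(s["tcp_pos"],s["ee_rot"],K(m)[0,0])
E
```

```text
t: 2.5
tcp_pos: [633.1, 228.5, 260.8]
ee_rot: [0.561, 0.828, -0.0, -0.0]
wrist_force: [0.3, -1.2, 0.1]
gripper_width: 85.4
grip_force: 0.0
[634.09671338 226.15255944 260.74217875] [ 5.62115518e-01  8.27058441e-01 -6.72346669e-04  1.66473429e-04] 307.2529687915418
```

View pics/w1.png

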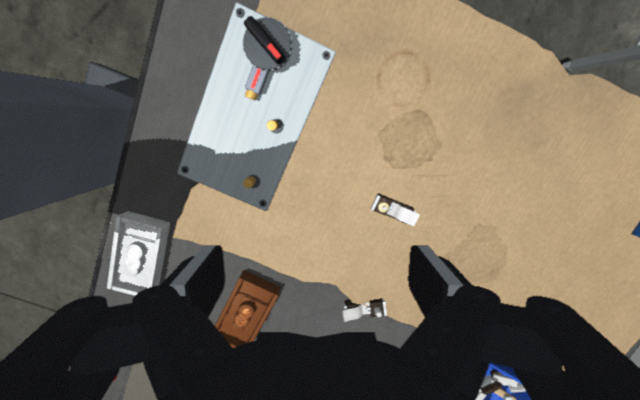

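The wrist view shows the collar bar at (267,40) with its red end at (275,48). The arm's red line is at (257,80), the pins at (274,125) and (251,182), and the casting at (140,258).

Run:
```python
from h import *
m,p,d=load("w1"); hsv=cv2.cvtColor(p,cv2.COLOR_RGB2HSV)
def comps(q,z,n):
    k=np.zeros((400,640),bool);k[0:215,170:345]=1
    N,l,s,ce=cv2.connectedComponentsWithStats((q&k).astype(np.uint8))
    for i in range(1,N):
        if s[i,4]>12:
            ys,xs=np.nonzero(l==i); w=onplane(m,np.c_[xs,ys],z)
            e,vec=np.linalg.eigh(np.cov(w[:,:2].T)); v=vec[:,1]
            print(n,s[i],w.mean(0).round(1),"dir",np.degrees(np.arctan2(v[1],v[0])).round(1),"ext",(np.sqrt(12*e)).round(1))
comps((hsv[...,0]>12)&(hsv[...,0]<30)&(hsv[...,1]>150)&(hsv[...,2]>60),37,"brass")
comps(((hsv[...,0]<8)|(hsv[...,0]>172))&(hsv[...,1]>150),67,"red67")
k=np.zeros((400,640),bool);k[8:75,235:300]=1
comps((hsv[...,2]<45)&k&(hsv[...,1]<120),67,"bar")
P=cloud(m,d); q=(P[...,2]>58)&(P[...,2]<80)&k; w=P[q]; print("bar depth",q.sum(),w.mean(0))
if q.sum()>20:
    c=np.argwhere(q)[:,::-1].astype(np.float32); w=onplane(m,c,67)[:,:2].astype(np.float32); print(cv2.minAreaRect(w),np.percentile(P[q][:,2],[10,50,90]))
```

```text
brass [245 182   8   5  13] [560.2 185.5  37. ] dir -172.3 ext [5.  9.6]
red67 [267  43  14  16 105] [544.7 334.   67. ] dir 152.7 ext [ 5.8 16.6]
red67 [252  70   8  17  29] [536.1 303.   67. ] dir 87.3 ext [ 1.6 18.7]
bar [245  17  41  47 366] [533.5 341.2  67. ] dir 152.6 ext [13.3 53.4]
bar depth 649 [531.52806561 340.57486168  65.95558692]
((532.299560546875, 340.08819580078125), (12.220396041870117, 50.09026336669922), 64.04417419433594) [64.25056422 66.16734456 67.4558042 ]
```

```bash
python3 -m crank '[[[0,0,0,0.0358,-0.0134,0,-1],[0,0,0,0.0358,-0.0134,0,-1],[0,0,0,0.0358,-0.0134,0,-1],[0,0,0,0.0358,-0.0134,0,-1],[0,0,-8.4,0,0,0.03,-1],[0,0,-8.4,0,0,0.03,-0.4],[0,0,-8.4,0,0,0.03,-0.4],[0,0,-8.4,0,0,0.03,-0.4],[0,0,-8.4,0,0,0.03,-0.4],[0,0,0,0,0,0.03,-0.4],[0,0,0,0,0,0,-0.4],[0,0,0,0,0,0,-0.4]]]'
```

```text
t: 3.75
tcp_pos: [532.4, 338.9, 81.4]
ee_rot: [0.23, 0.973, -0.0, 0.0]
wrist_force: [-0.0, -0.1, 0.7]
gripper_width: 59.5
grip_force: 0.0
```

```bash
python3 -m crank '[[[0,0,0,0,0,0.016,-0.4],[0,0,0,0,0,0.015,-0.4],[0,0,0,0,0,0,0.2],[0,0,0,0,0,0,0.8],[0,0,0,0,0,0,1],[0,0,0,0,0,0,1],[0,0,0,0,0,0,1],[0,0,0,0,0,0,1]]]' 50
```

```text
t: 4.55
tcp_pos: [531.6, 340.5, 51.0]
ee_rot: [0.228, 0.974, 0.0, 0.0]
wrist_force: [-1.8, -1.6, 6.1]
gripper_width: 10.8
grip_force: 50.2
```

```bash
python3 -m crank '[[[0,0,6,0,0,0,1],[0,0,6,0,0,0,1],[0,0,6,0,0,0,1],[0,0,6,0,0,0,1],[0,0,6,0,0,0,1],[0,0,6,0,0,0,1],[0,0,6,0,0,0,1],[0,0,6,0,0,0,1],[0,0,6,0,0,0,1],[0,0,6,0,0,0,1],[0,0,0,0,0,0,1]]]'; python3 -c "
from h import *
s=env.get_state();print(s['torque'],s['wrist_force'])"
```

```text
t: 5.65
tcp_pos: [531.3, 340.3, 51.0]
ee_rot: [0.685, 0.728, -0.0, 0.0]
wrist_force: [-2.2, -3.4, 7.2]
gripper_width: 10.6
grip_force: 50.3
[-0.4683866   0.51114705 -0.04313691] [-2.21568154 -3.3805709   7.2140152 ]
```

```bash
python3 -m crank '[[[0,0,2,0,0,0,1],[0,0,2,0,0,0,1],[0,0,2,0,0,0,1],[0,0,2,0,0,0,1],[0,0,0,0,0,0,1],[0,0,0,0,0,0,1]]]'; python3 -c "
from h import *
s=env.get_state();print(s['torque'],s['wrist_force'],R.from_quat(s['ee_rot']).as_euler('ZYX',degrees=True))"
```

```text
t: 6.25
tcp_pos: [531.2, 340.3, 51.0]
ee_rot: [0.733, 0.681, -0.0, 0.0]
wrist_force: [-1.9, -3.4, 7.5]
gripper_width: 10.7
grip_force: 51.2
[-0.60978503  0.53947535  0.7622757 ] [-1.9287874  -3.42097365  7.53185293] [8.57684371e+01 5.07880306e-02 1.79978711e+02]
```

```bash
python3 -m crank '[[[0,0,2,0,0,0,1],[0,0,1,0,0,0,1],[0,0,0,0,0,0,1]]]'; python3 -c "
from h import *
s=env.get_state();print(s['torque'],s['wrist_force'],R.from_quat(s['ee_rot']).as_euler('ZYX',degrees=True))"
python3 -m crank '[[[0,0,-3,0,0,0,1],[0,0,0,0,0,0,0.4],[0,0,0,0,0,0,0],[0,0,0,0,0,0,-0.3],[0,0,0,0,0,-0.04,-0.3],[0,0,0,0,0,-0.04,-0.3],[0,0,0,0,0,-0.04,-0.3],[0,0,0,-0.045,0,-0.02,-0.3],[0,0,0,-0.045,0,-0.02,-0.5],[0,0,0,-0.045,0,-0.02,-1],[0,0,0,0,0,0,-1],[0,0,0,0,0,0,-1]]]'
python3 - <<'E'
from h import *
m,p,d=shot("wrist","w2"); s=env.get_state(); print(s["tcp_pos"],s["ee_rot"],s["wrist_force"])
E
```

```text
t: 6.55
tcp_pos: [531.2, 340.3, 51.0]
ee_rot: [0.75, 0.662, -0.0, 0.001]
wrist_force: [-2.5, -3.0, 7.3]
gripper_width: 11.0
grip_force: 64.5
[-0.68504267  0.52541858  1.39667759] [-2.47604229 -2.99777664  7.30243581] [8.28652312e+01 6.85255088e-02 1.79952558e+02]
t: 7.75
tcp_pos: [521.7, 204.7, 230.9]
ee_rot: [0.735, 0.678, 0.001, 0.0]
wrist_force: [0.6, 1.4, -0.1]
gripper_width: 84.8
grip_force: 0.0
[521.1158469  206.25742227 230.35399369] [ 7.33766615e-01  6.79401467e-01  4.05134998e-04 -1.91657455e-04] [-0.03835206 -0.10674642  0.22033659]
```

View pics/w2.png

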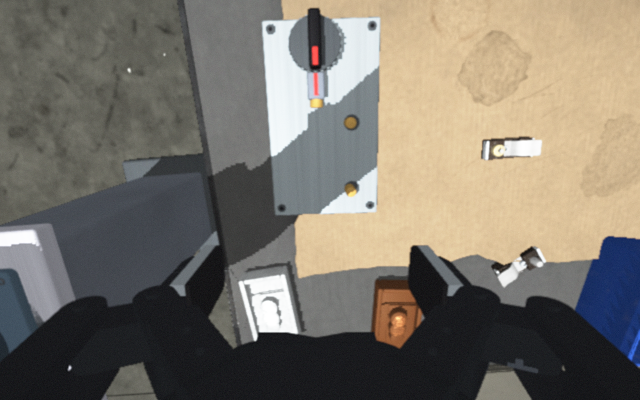

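The bar at (315,40) now lies in line with the arm, and the two red lines meet at (316,80), so the collar is locked. The pins are at (351,122) and (351,189), the nose at (316,102) and the casting at (269,300). I'll measure the plate and the casting from this view.

Run:
```python
from h import *
m,p,d=load("w2"); hsv=cv2.cvtColor(p,cv2.COLOR_RGB2HSV); P=cloud(m,d)
def reg(q,x0,x1,y0,y1):
    k=np.zeros((400,640),bool);k[y0:y1,x0:x1]=1;return q&k
def rect(q,z,n):
    ys,xs=np.nonzero(q); w=onplane(m,np.c_[xs,ys],z)[:,:2].astype(np.float32)
    r=cv2.minAreaRect(w); print(n,len(w),r,"med z",np.median(P[q][:,2]).round(1))
r0=((hsv[...,0]<8)|(hsv[...,0]>172))&(hsv[...,1]>150)
for n,b,z in (("barred",(305,325,40,68),67),("armred",(305,325,70,100),34)): rect(reg(r0,*b),z,n)
rect(reg((P[...,2]>58)&(P[...,2]<80),290,345,0,80),67,"bar")
for n,b in (("pin1",(340,362,112,132)),("pin2",(340,362,178,198)),): 
    q=reg((P[...,2]>28)&(P[...,2]<45),*b); rect(q,37,n)
    q=reg((hsv[...,0]>12)&(hsv[...,0]<30)&(hsv[...,1]>120)&(hsv[...,2]>40),*b); 
    if q.sum()>3: rect(q,37,n+"c")
q=reg((P[...,2]>8)&(P[...,2]<21),255,385,105,220); rect(q,15,"plate")
q=reg((P[...,2]>20)&(P[...,2]<36),235,305,255,345); rect(q,28,"cast")
# casting left/right top outline: 3D points near the upper edge
w=P[q]; print(w[:,0].min(),w[:,0].max(),w[:,1].min(),w[:,1].max())
# +y end edge and long edges fits
```

```text
barred 133 ((530.1553344726562, 324.9978332519531), (16.094322204589844, 5.53795862197876), 85.44855499267578) med z 66.6
armred 32 ((528.9417114257812, 304.18841552734375), (18.59202003479004, 1.0420076847076416), 85.43437194824219) med z 33.9
bar 708 ((530.4436645507812, 339.60565185546875), (48.726444244384766, 10.845396995544434), 85.61978149414062) med z 66.1
pin1 104 ((561.8372192382812, 262.71722412109375), (10.297392845153809, 11.73950481414795), 85.46054077148438) med z 36.3
pin1c 98 ((562.3453979492188, 262.6521301269531), (10.400625228881836, 10.63579273223877), 86.79912567138672) med z 36.3
pin2 97 ((558.4689331054688, 187.55706787109375), (11.53592586517334, 11.36815357208252), 85.42213439941406) med z 36.1
pin2c 81 ((558.4466552734375, 189.51649475097656), (9.486093521118164, 12.941191673278809), 22.90564727783203) med z 35.7
plate 11433 ((532.1087646484375, 216.6449432373047), (136.8184814453125, 123.03367614746094), 87.2324447631836) med z 14.4
cast 1475 ((459.44281005859375, 51.25929260253906), (83.83033752441406, 109.36886596679688), 5.355095863342285) med z 25.1
413.7046116832708 497.1916642111704 -9.358593819531848 105.56390752892639
```

```bash
python3 -m crank '[[[0,0,0,-0.046,-0.0147,0,-1],[0,0,0,-0.046,-0.0147,0,-1],[0,0,0,-0.046,-0.0147,0,-1],[0,0,0,-0.046,-0.0147,0,-1],[0,0,-4.9,0,0,0.045,-1],[0,0,-4.8,0,0,0.045,-1],[0,0,0,0,0,0.045,-1],[0,0,0,0,0,0.025,-1],[0,0,0,0,0,0,-1],[0,0,0,0,0,0,-1]]]'
python3 - <<'E'
from h import *
m,p,d=shot("wrist","w3"); s=env.get_state(); print(s["tcp_pos"],s["ee_rot"],s["wrist_force"])
E
```

```text
t: 8.8
tcp_pos: [448.6, 28.2, 70.3]
ee_rot: [0.673, 0.74, -0.0, -0.001]
wrist_force: [-1.2, -0.3, 0.5]
gripper_width: 85.5
grip_force: 0.0
[449.35099786  27.94567314  71.09106269] [6.72931337e-01 7.39704631e-01 6.59529557e-04 1.99582849e-04] [0.59006965 0.9340091  0.93016041]
```

View pics/w3.png

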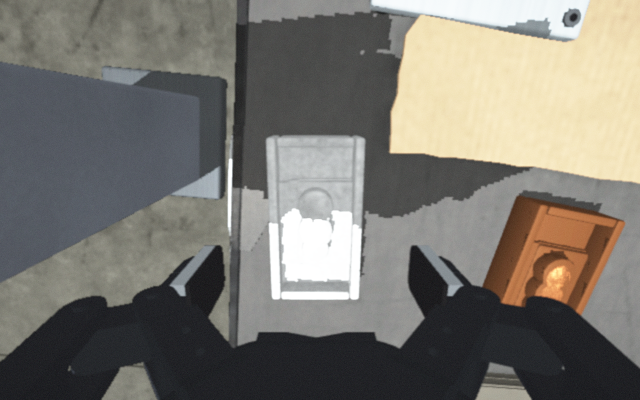

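The casting is centred between the fingers, with corners at (266,136), (364,136), (271,299) and (358,299), and it lies square to them.

```bash
python3 - <<'E'
from h import *
m,p,d=load("w3"); w=onplane(m,[(266.5,135.5),(364.5,135.5),(358.5,299),(271,299)],28); print(w,w.mean(0))
w=onplane(m,[(315,136)],28); print(w)
E
python3 -m crank '[[[0,0,0,0,0,0.03,-1],[0,0,0,0,0,0.02,-1],[0,0,0,0,0,0.01,-1],[0,0,0,0,0,0.008,-1],[0,0,0,0,0,0,-1]]]'
```

```text
[[413.81081242  80.31636475  28.        ]
 [471.23244891  85.7833359   28.        ]
 [481.89273823 -22.60693769  28.        ]
 [422.68384847 -28.27553673  28.        ]] [447.40496201  28.80430656  28.        ]
[[442.26048551  82.72755424  28.        ]]
t: 9.35
tcp_pos: [448.9, 26.9, 2.5]
ee_rot: [0.673, 0.739, 0.0, 0.0]
wrist_force: [-0.1, 0.7, -0.1]
gripper_width: 85.2
grip_force: 0.0
```

```bash
python3 -m crank '[[[0,0,0,0,0,0.0035,-1],[0,0,0,0,0,0,-0.5],[0,0,0,0,0,0,0],[0,0,0,0,0,0,0.5],[0,0,0,0,0,0,1],[0,0,0,0,0,0,1],[0,0,0,0,0,0,1]]]' 80
```

```text
t: 10.05
tcp_pos: [448.8, 26.7, -0.4]
ee_rot: [0.674, 0.739, 0.0, 0.0]
wrist_force: [-0.9, 0.6, 8.1]
gripper_width: 58.6
grip_force: 86.0
```

```bash
python3 -m crank '[[[0,0,0,0,0,-0.01,1],[0,0,0,0,0,-0.02,1],[0,0,0,0,0,-0.03,1],[0,0,0,0,0,-0.01,1],[0,0,0,0.025,0.012,0,1],[0,0,0,0.033,0.0156,0,1],[0,0,0,0.036,0.017,0,1],[0,0,0,0.036,0.017,0,1],[0,0,0,0.03,0.014,0,1],[0,0,4,0.02,0.0095,0,1],[0,0,3.9,0,0,0,1],[0,0,0,0,0,0,1]]]'
python3 - <<'E'
from h import *
m,p,d=shot("wrist","w4"); s=env.get_state(); print(s["tcp_pos"],s["ee_rot"],s["wrist_force"],s["gripper_width"])
E
```

```text
t: 11.25
tcp_pos: [516.0, 214.4, 68.5]
ee_rot: [0.723, 0.691, -0.0, -0.0]
wrist_force: [0.7, -0.3, -1.9]
gripper_width: 58.7
grip_force: 86.2
[515.99207438 213.41818392  68.47082962] [ 7.22268019e-01  6.91612984e-01 -6.20511108e-04  6.31327669e-05] [ 0.08045781 -0.3382537  -1.88071093] 58.801100842264646
```

View pics/w4.png

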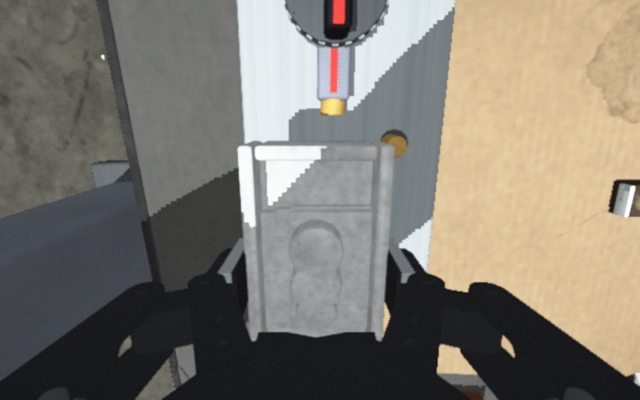

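The casting is held level. Its +y end edge runs from (239,147) to (392,147), the nose face is at (333,114) and the near pin's top at (395,143). I'll work out the gaps.

Run:
```python
from h import *
m,p,d=load("w4"); P=cloud(m,d); hsv=cv2.cvtColor(p,cv2.COLOR_RGB2HSV)
print("casttop z",np.median(P[170:180,245:256,2]),np.median(P[150:156,270:360,2]))
a=onplane(m,[(239,147),(392,147)],96.5)[:,:2]; print(a)
pin=onplane(m,[(396,142)],37)[0,:2]; nose=onplane(m,[(332,115)],27)[0,:2]; print(pin,nose)
for th in (-2.6,-3.3):
    t=np.radians(th); A=np.array([[np.cos(t),np.sin(t)],[-np.sin(t),np.cos(t)]])
    print(th,"gap x to pin",(A@(pin-a[1]))[0]-6,"gap y to nose",(A@(nose-a.mean(0)))[1])
```

```text
casttop z 93.89763325641478 94.20808472578639
[[489.71606352 270.42277631]
 [545.90182436 267.93398839]]
[562.35897366 264.56734186] [527.69160364 280.69745826]
-2.6 gap x to pin 10.592928952189219 gap y to nose 11.955524803327828
-3.3 gap x to pin 10.623658052281552 gap y to nose 12.068860862549322
```

```bash
python3 -m crank '[[[0,0,0,0,0,0.02,1],[0,0,0,0,0,0.02,1],[0,0,0,0,0,0.01,1],[0,0,0,0,0,0.002,1],[0,0,0,0,0,0,1],[0,0,0,0,0,0.001,1],[0,0,0,0,0,0,1]]]'; python3 -m crank '[[[0,0,0,0,0,0.001,1],[0,0,0,0,0,0,1]]]'
```

```text
t: 12.0
tcp_pos: [517.0, 214.0, 16.5]
ee_rot: [0.723, 0.691, 0.001, 0.0]
wrist_force: [-0.4, -0.2, -1.0]
gripper_width: 58.6
grip_force: 86.3
t: 12.2
tcp_pos: [516.6, 213.9, 15.0]
ee_rot: [0.723, 0.691, 0.0, 0.0]
wrist_force: [0.5, 0.1, -2.0]
gripper_width: 58.4
grip_force: 86.3
```

```bash
python3 -m crank '[[[0,0,0,0,0,0.001,1],[0,0,0,0,0,0,1]]]';  python3 -m crank '[[[0,0,0,0,0,0.0005,1],[0,0,0,0,0,0,1]]]'
```

```text
t: 12.4
tcp_pos: [516.7, 213.9, 14.7]
ee_rot: [0.723, 0.691, 0.0, 0.0]
wrist_force: [-2.7, -0.7, 7.3]
gripper_width: 58.6
grip_force: 87.5
t: 12.6
tcp_pos: [516.6, 213.9, 14.7]
ee_rot: [0.723, 0.691, 0.0, 0.0]
wrist_force: [-4.2, -1.9, 13.6]
gripper_width: 58.4
grip_force: 88.2
```

```bash
python3 -m crank '[[[0,0,0,0,0.003,-0.001,1],[0,0,0,0,0.003,0,1],[0,0,0,0,0.001,0,1],[0,0,0,0,0,0,1]]]';  python3 -m crank '[[[0,0,0,0,0.001,0,1],[0,0,0,0,0,0,1]]]'; python3 -m crank '[[[0,0,0,0,0.001,0,1],[0,0,0,0,0,0,1]]]'; python3 -m crank '[[[0,0,0,0,0.001,0,1],[0,0,0,0,0,0,1]]]'; python3 -c "
from h import *
s=env.get_state();print(s['torque'],R.from_quat(s['ee_rot']).as_euler('ZYX',degrees=True))"
```

```text
t: 13.0
tcp_pos: [523.4, 213.8, 14.6]
ee_rot: [0.723, 0.691, -0.0, -0.0]
wrist_force: [-3.5, 0.1, 7.2]
gripper_width: 58.6
grip_force: 87.4
t: 13.2
tcp_pos: [524.1, 213.9, 14.7]
ee_rot: [0.723, 0.691, -0.0, -0.0]
wrist_force: [-4.7, 0.0, 7.3]
gripper_width: 58.2
grip_force: 87.3
t: 13.4
tcp_pos: [525.1, 213.9, 14.7]
ee_rot: [0.723, 0.691, -0.0, -0.0]
wrist_force: [-4.3, -0.3, 6.5]
gripper_width: 58.8
grip_force: 87.3
t: 13.6
tcp_pos: [525.2, 213.9, 14.7]
ee_rot: [0.723, 0.691, -0.001, -0.001]
wrist_force: [-7.1, -0.8, 10.6]
gripper_width: 58.6
grip_force: 87.8
[-0.08595598  1.21960364 -0.09719645] [ 8.74568565e+01  2.36976841e-02 -1.79869989e+02]
```

```bash
python3 -m crank '[[[0,0,0,0.003,0,0,1],[0,0,0,0.003,0,0,1],[0,0,0,0.002,0,0,1],[0,0,0,0,0,0,1]]]';  python3 -m crank '[[[0,0,0,0.001,0,0,1],[0,0,0,0,0,0,1]]]'; python3 -m crank '[[[0,0,0,0.001,0,0,1],[0,0,0,0,0,0,1]]]'; python3 -c "
from h import *
s=env.get_state();print(s['torque'],R.from_quat(s['ee_rot']).as_euler('ZYX',degrees=True))"
```

```text
t: 14.0
tcp_pos: [525.3, 216.7, 14.7]
ee_rot: [0.724, 0.69, -0.004, 0.001]
wrist_force: [-11.0, -11.9, 19.5]
gripper_width: 58.7
grip_force: 88.8
t: 14.2
tcp_pos: [525.4, 217.3, 14.7]
ee_rot: [0.724, 0.69, -0.004, 0.001]
wrist_force: [-9.8, -12.9, 20.7]
gripper_width: 58.4
grip_force: 89.0
t: 14.4
tcp_pos: [525.4, 218.2, 14.7]
ee_rot: [0.724, 0.69, -0.004, 0.001]
wrist_force: [-9.6, -13.1, 20.5]
gripper_width: 58.5
grip_force: 89.0
[-2.30947952  1.50354856 -0.12673525] [  87.25083665    0.46713561 -179.76316122]
```

```bash
python3 -m crank '[[[0,0,0,0,0,-0.001,1],[0,0,0,0,0,0,1]]]';  python3 -m crank '[[[0,0,0,0.002,0,0,1],[0,0,0,0,0,0,1]]]'; python3 -m crank '[[[0,0,0,0.002,0,0,1],[0,0,0,0,0,0,1]]]'; python3 -c "
from h import *
s=env.get_state();print(s['torque'],R.from_quat(s['ee_rot']).as_euler('ZYX',degrees=True))"
```

```text
t: 14.6
tcp_pos: [525.5, 221.7, 14.8]
ee_rot: [0.723, 0.691, -0.002, -0.0]
wrist_force: [-4.1, -3.9, 2.9]
gripper_width: 58.9
grip_force: 86.7
t: 14.8
tcp_pos: [525.7, 223.8, 14.8]
ee_rot: [0.723, 0.691, -0.002, -0.0]
wrist_force: [-5.4, -4.0, 5.4]
gripper_width: 58.6
grip_force: 86.9
t: 15.0
tcp_pos: [525.8, 225.4, 14.8]
ee_rot: [0.723, 0.691, -0.002, 0.0]
wrist_force: [-5.3, -5.0, 5.6]
gripper_width: 58.7
grip_force: 87.0
[-0.90482075  0.96793567 -0.21122943] [  87.34605648    0.20464488 -179.81715443]
```

```bash
python3 -m crank '[[[0,0,0,0.0015,0,0,1],[0,0,0,0,0,0,1]]]';  python3 -m crank '[[[0,0,0,0.0015,0,0,1],[0,0,0,0,0,0,1]]]'; python3 -m crank '[[[0,0,0,0.0015,0.0005,0,1],[0,0,0,0,0,0,1]]]'; python3 -c "
from h import *
s=env.get_state();print(s['torque'],R.from_quat(s['ee_rot']).as_euler('ZYX',degrees=True))"
```

```text
t: 15.2
tcp_pos: [525.7, 225.4, 14.8]
ee_rot: [0.723, 0.69, -0.003, 0.001]
wrist_force: [-6.3, -8.6, 7.9]
gripper_width: 58.8
grip_force: 87.7
t: 15.4
tcp_pos: [525.7, 225.3, 14.7]
ee_rot: [0.724, 0.69, -0.004, 0.001]
wrist_force: [-6.9, -12.2, 11.0]
gripper_width: 58.5
grip_force: 88.0
t: 15.6
tcp_pos: [525.7, 225.4, 14.8]
ee_rot: [0.724, 0.69, -0.006, 0.002]
wrist_force: [-9.8, -15.5, 15.3]
gripper_width: 58.6
grip_force: 88.4
[-2.74619333  1.48892274  0.14990056] [  87.27523484    0.58719433 -179.68008287]
```

```bash
python3 -m crank '[[[-0.4,1,0,0,0.001,0,1],[0,0,0,0,0,0,1],[0,0,0,0,0,0,1]]]'; python3 -c "
from h import *
s=env.get_state();print(s['torque'],R.from_quat(s['ee_rot']).as_euler('ZYX',degrees=True))"
```

```text
t: 15.9
tcp_pos: [525.8, 225.7, 14.7]
ee_rot: [0.724, 0.69, 0.003, -0.003]
wrist_force: [-10.5, -13.2, 16.1]
gripper_width: 59.1
grip_force: 88.5
[-3.12232092  2.07388153 -0.0748758 ] [  87.29613742   -0.41730307 -179.9974909 ]
```

```bash
python3 -m crank '[[[0,-0.4,0,0.001,0.001,0,1],[0,0,0,0.001,0.001,0,1],[0,0,0,0.001,0.001,0,1],[0,0,0,0,0,0,1]]]' 100; python3 -c "
from h import *
s=env.get_state();print(s['torque'],R.from_quat(s['ee_rot']).as_euler('ZYX',degrees=True))"
```

```text
t: 16.3
tcp_pos: [525.9, 225.5, 14.8]
ee_rot: [0.724, 0.69, -0.004, -0.0]
wrist_force: [-22.0, -22.6, 32.0]
gripper_width: 58.5
grip_force: 104.3
[-4.31259504  3.62297175  0.14591501] [  87.265674      0.34479738 -179.66206469]
```

```bash
python3 -m crank '[[[-0.3,0.35,0,0,0,-0.001,1],[0,0,0,0,0,0,1],[0,0,0,0,0,0,1]]]'
python3 - <<'E'
from h import *
s=env.get_state();print(s['torque'],R.from_quat(s['ee_rot']).as_euler('ZYX',degrees=True))
m,p,d=shot("wrist","w5"); P=cloud(m,d)
cv2.imwrite("pics/w5b.png",cv2.resize(p[60:360,180:460],None,fx=2,fy=2,interpolation=2)[:,:,::-1])
for r,c in ((slice(148,154),slice(270,360)),(slice(160,230),slice(240,252)),(slice(160,230),slice(382,390))): print(np.median(P[r,c,2]))
E
```

```text
t: 16.6
tcp_pos: [525.9, 225.6, 14.7]
ee_rot: [0.724, 0.69, 0.0, -0.001]
wrist_force: [-17.7, -19.3, 20.2]
gripper_width: 58.4
grip_force: 105.7
[-4.03068528  3.3352589   0.0699971 ] [ 8.72618178e+01 -4.49928656e-02 -1.79960689e+02]
40.38973111003181
40.18561778278698
40.32769991847486
```

View pics/w5b.png

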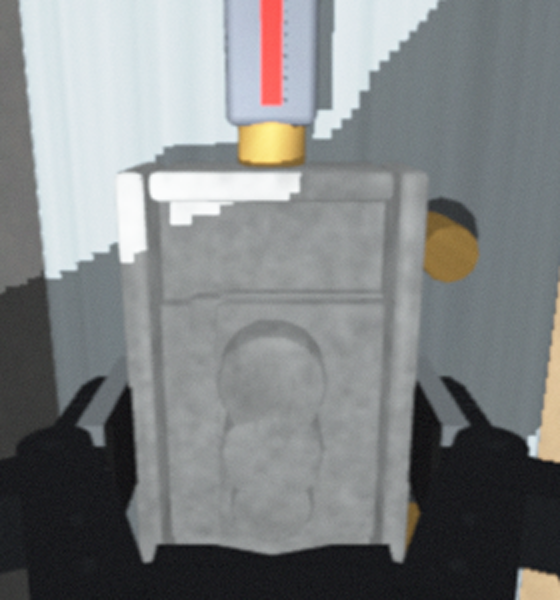

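```bash
for k in 1 ; do python3 -m crank '[[[0,0,1,0,0,0,1],[0,0,0,0,0,0,1],[0,0,0,0,0,0,1]]]' | head -2; python3 -c "
from h import *
s=env.get_state();print(s['torque'],s['wrist_force'],R.from_quat(s['ee_rot']).as_euler('ZYX',degrees=True)[0])"; done;  python3 -m crank '[[[0,0,-2,0,0,0,1],[0,0,0,0,0,0,1],[0,0,0,0,0,0,1]]]' |head -2; python3 -c "
from h import *
s=env.get_state();print(s['torque'],s['wrist_force'],R.from_quat(s['ee_rot']).as_euler('ZYX',degrees=True)[0])"
```

```text
t: 16.95
tcp_pos: [525.6, 225.6, 14.8]
[-4.16942017  3.32811129  1.14585459] [-18.44144317 -20.47485306  22.36685982] 86.4695919432131
t: 17.25
tcp_pos: [525.6, 225.6, 14.8]
[-4.00749086  3.4199866  -1.00297364] [-18.95487894 -20.3961674   21.44107947] 88.07458462499174
```

```bash
python3 -m crank '[[[0,0,1,0.001,0.001,-0.001,1],[0,0,0,0.0005,0.0005,0,1],[0,0,0,0,0,0,1],[0,0,0,0,0,0,1],[0,0,0,0,0,0,1]]]'; python3 -c "
from h import *
s=env.get_state();print(s['torque'],R.from_quat(s['ee_rot']).as_euler('ZYX',degrees=True))"
```

```text
t: 17.75
tcp_pos: [525.8, 225.6, 14.9]
ee_rot: [0.724, 0.69, -0.002, -0.001]
wrist_force: [-19.8, -21.7, 19.2]
gripper_width: 57.8
grip_force: 106.2
[-4.38782867  3.63790457  0.38572228] [ 8.72966466e+01  1.14462506e-01 -1.79780401e+02]
```

```bash
python3 -m crank '[[[-0.2,0.1,-0.3,0,0,0,1],[0,0,0,0,0,0,1],[0,0,0,0,0,0,1],[0,0,0,0,0,0,1],[0,0,0,0,0,0,1],[0,0,0,0,0,0,1],[0,0,0,0,0,0,1]]]'; python3 -c "
from h import *
s=env.get_state();print(s['torque'],R.from_quat(s['ee_rot']).as_euler('ZYX',degrees=True))
m,p,d=shot('wrist','w6');P=cloud(m,d)
cv2.imwrite('pics/w6.png',p[:,:,::-1])"
```

```text
t: 18.45
tcp_pos: [525.9, 225.6, 14.8]
ee_rot: [0.723, 0.691, -0.0, -0.0]
wrist_force: [-17.9, -21.1, 18.0]
gripper_width: 58.2
grip_force: 105.9
[-4.31527358  3.79945331 -0.30676504] [ 8.74682361e+01 -7.56610321e-03 -1.79970339e+02]
```

View pics/w6.png

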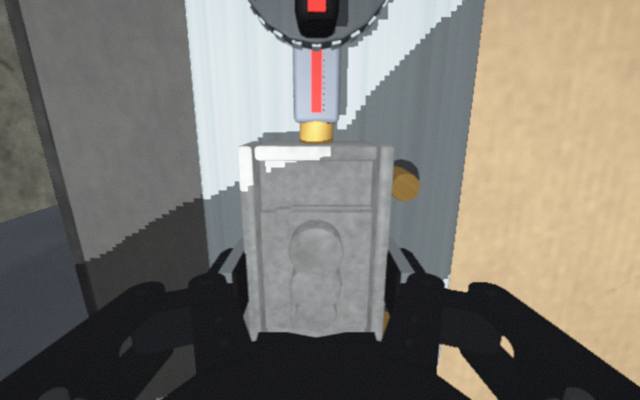

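The casting sits against the nose at (316,142) and both pins, at (403,183) and (386,320). The pushes are steady at 18 N and 21 N, so I'm handing it in.

```bash
python3 -c "
from workcell import hand_in
print(hand_in())"
```

```text
the job is handed in; nothing more can be done
None
```

I turned the lock collar clockwise to its hard stop, with the red lines in line. The casting lies flat on the plate, held against both side pins (about 18 N) and the end stop (about 21 N). I handed the job in at about 18.5 s with the gripper still pushing; no verdict came back.

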